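Clamp the cell test pot and index it to the yellow contact post

TASK

Get the test pot ready on the cell-testing fixture. First swing the wire bail by its red roller up and over the pot's lid past centre until it snaps shut against its stop; only then lift the black spring plunger knob out of its slot, turn the turret until the brass pointer stands over the yellow contact post, and let the plunger drop fully home in the slot there. Leave the bail shut, let go of everything, and do not disturb the other things on the bench.

Things in the scene. Friction and masses are not known exactly. Their poses are not given: they have to be found in the camera images.
- jig: Fixed grey round base, 256 mm diameter, 12 mm thick. Origin: centre of its underside, on the upright turret axis; z up. An aluminium index ring on it (mean radius 105 mm, 20 mm wide, top 26 mm above the mat) has five slots 15 mm wide at -76, -38, 0, +38 and +76 degrees from the jig's x axis (counter-clockwise from above positive). The turret starts pinned in the slot at 0
- turret (a joint): Angle (rad) of the turret arm from the jig's x axis, counter-clockwise from above positive: 0 at the start, slots at -1.326, -0.663, 0, 0.663, 1.326, stops at -1.45 and 1.45; light friction. Steel disc 100 mm across, top 44 mm above the mat; arm 30 mm wide, 120 mm long; test pot in the middle, 65 mm diameter, lid top at 108 mm. Turn it by the lifted knob
- plunger (a joint): Lift (m) of the spring plunger in the arm: 0 fully home in a slot, 0.018 upper stop. Its 12 mm pin is clear of the ring above 0.011 and rests on the ring at 0.011 if let go between slots; let go within about 1.5 mm of a slot's middle it drops in by itself. The spring pulls down with 3 N at 0, 5.8 N at 0.011, 7.5 N at 0.018
- knob (a point): Centre of the black plunger knob: 26 mm diameter, 18 mm tall, upright, on the arm 105 mm from the turret axis; 77 mm above the mat when home, rises with the plunger. A brass barrel of 20 mm diameter stands under it up to 62 mm. The point's x axis points outward along the arm, z up
- pointer (a point): Point of the brass pointer (8 mm wide, ends 156 mm from the axis) that must stand over a post: on the arm's line, 150 mm from the turret axis, 38 mm above the mat
- bail (a joint): Angle (rad) of the wire bail: 0 fully open, where it starts (leaning 80 degrees from upright to the turret's -y side), 1.396 upright, 1.658 shut at its stop (15 degrees past upright to the +y side). A side spring link pulls it open before upright (about 3.5 N at the roller up to 0.6, falling to nothing at upright) and snaps it shut by itself past about 1.42
- bail_hinge (a point): Middle of the bail's hinge axis, on the turret axis 66 mm above the mat. Its x axis is the hinge axis (same as the turret arm's direction), y is level and at right angles to it, z up; it turns with the turret
- bail_roller (a point): Centre of the bail's red roller grip: 16 mm diameter, 22 mm long, parallel to the hinge axis and 72 mm from it. Open: 71 mm to the -y side of the hinge, 78 mm above the mat; shut: 19 mm to the +y side, 136 mm above the mat. It can be pinched by its flat ends and then turns between the fingers. The 5 mm wire crossbar (72 mm long) lies 22 mm nearer the hinge
- post_yellow: The wanted post: fixed round yellow contact post, 26 mm diameter, 26 mm tall with a brass stud to 30 mm, 150 mm from the turret axis, in line with one of the four outer slots. Origin: centre of its underside
- post_white: Same post in white, at another slot
- post_green: Same post in green, at another slot
- post_black: Same post in black, at another slot
- cell_a: Loose green cell, 18 mm diameter, 65 mm tall, standing on the back of the jig base; origin at its foot. Leave alone
- cell_b: Second green cell like cell_a, standing on the jig base. Leave alone
- cell_c: Third green cell like cell_a, standing on the mat beside the jig base. Leave alone
- spool: Loose spool of nickel strip lying flat, 64 mm diameter, 19 mm tall; origin at its foot. Leave alone
- bottle: Loose white bottle with red cap, 52 mm diameter, 160 mm tall, standing just outside the posts on one side; origin at its foot. Leave alone
- meter: Loose yellow handheld meter lying flat, 150 x 75 x 40 mm; origin at its foot. Leave alone
- tray: Loose black parts tray, 120 x 80 x 25 mm; origin at its foot. Leave alone
- can: Loose orange can, 50 mm diameter, 150 mm tall, standing just outside the posts on the other side; origin at its foot. Leave alone
Not all that is in view belongs to the job. Of the things like the post_yellow, leave any that is brown or purple; of the rest the smaller one is meant.

How it is judged:
By the outcome, as a careful person would: the job done as asked, in the order asked, and still so for the second after the job is handed in, with the robot touching nothing.
It also fails if it takes over 51 s, if anything falls off the work surface, if the arm or the gripper's body presses on something with over 40 N, if the wrist force passes 120 N, or if a joint passes its speed limit or range.

ROBOT

A 7-joint arm with a two-finger parallel gripper is mounted at the origin on the work surface. World frame = base frame: x ahead of the robot, y to its left, z up, the work surface at z = 0. Lengths are in mm, angles in rad, forces in N, time in s.
With the tool pointing down it reaches from about 400 to 875 mm from the base axis. Payload 4.4 kg.
Tool frame: the origin (TCP) lies midway between the tips of the shut fingers; the grasp point (between the pads) lies 19 mm behind it; z points along the fingers, y is the line along which they close (so a half turn about z gives the same grasp; the last joint's range is limited). The gripper opens to 85 mm and grips with 20 to 120 N. Pads are 22 mm wide; open, the fingers measure 114 mm over their backs; the gripper's body (76 mm by 85 mm) begins 54 mm behind the grasp point. The pads swing forward as they close: fully open they stand 13 mm farther back than shut.
Start: joints at [-0.066, 0.628, 0.038, 1.517, -0.027, 0.996, -0.02], TCP at [650.014, 0.028, 209.113] pointing down, gripper open.
Joint ranges: [-3.06, 3.06], [-0.37, 2.12], [-1.25, 1.32], [0.18, 2.47], [-1.1, 4.24], [0.23, 1.98], [-2.94, 2.94]. Speed limits (rad/s): [2.57, 2.57, 3.14, 3.14, 3.14, 3.14, 3.14].

INTERFACE

Orientations are given as [roll, pitch, yaw] about the fixed x, y, z axes, in that order (R = Rz(yaw) Ry(pitch) Rx(roll)).
In Python, from cell import ctrl gives the robot as it stands.
- The arm moves only by the shell command python3 -m handwheel 'ROWS'. ROWS is JSON, a list of rows, each a list of 3 entries, a list of its own where there are three numbers: the turn, a rotation vector about the tool's x, y, z in degrees, then the shift along the tool's x, y, z in m, then the closure, from 0 (fully open) to 1 (shut). A call has 1 to 5 rows; each row shifts and turns the commanded pose from where the row before left it, along the tool's axes as they then stand; what a row does not reach is not made up. A row lasts 1/12 s, in which the tool goes at most 41.7 mm and 7.16 degrees, less where a joint would pass 70% of its speed; a pose out of reach is approached as far as the arm can. A call is refused whole if a number of a shift passes 0.0417 or a number of a turn 7.16, either way. A call with a gripper value outside its range is refused whole. The fingers move at their own pace and stop on an object; the grip force is fixed at half the most. Time passes only in rows, so rows that do not move let the fingers close. It gives the time, the measured TCP pose, the force, the opening and the grip force at its end, in the units of the state.
- ctrl.read_state(): the state, without advancing time (a new reading comes with each control period).
- ctrl.get_image(name): name is "scene" or "side" or "wrist"; returns a dict with "pixels" (384x512x3 uint8, red, green, blue), "fx", "fy", "cx", "cy" (pixels), "pose" (4x4, takes a point from camera to world coordinates); the wrist camera has in their place "T_tool_cam" (4x4, takes a point from camera to tool coordinates, whose origin is the TCP and whose axes are the flange's). Camera axes: x right, y up, looking along -z (the intrinsics and any distortion apply to the point x, -y, -z); pixel columns grow to the right and rows downward; lengths in mm; the calibration is good to about 2 mm. A picture is of the moment at which its call begins: read the wrist's pose just before it. There is no depth.
- ctrl.finish_job(): hands the job in; it is judged then, once.
The state is a dict: "clock": time; "qpos": joint angles; "qd": joint speeds; "tau": joint torques, N m; "eef_pos": TCP position; "tool_rot": TCP orientation; "force": force on the tool from outside, world axes, zero at the start; "torque": the same for the moment, N m; "width": finger opening in mm; "gripper_force": force on a finger pad.
Only numpy, scipy, OpenCV 4.12 (cv2) and the standard library are available. Lean on these libraries where they do the work, as an engineer would, in place of code of your own. Each camera call takes 0.05 s, during which the arm holds its last target. There are 200 camera calls.

## Working session

There is one attempt and no reset: what is moved stays moved. The work goes in short steps, Python scripts to look and compute and a shell command to move; the robot and the scene stay as the last step left them, time stands still between calls to the robot, and variables do not carry over. Pictures are saved under pics/ and viewed, at most 13 in all, crops included, and the job is handed in when it is done.

```bash
ls; mkdir -p pics
python3 - <<'E'
from cell import ctrl
import cv2,numpy as np
s=ctrl.read_state();print(s)
for n in("scene","side"):
    i=ctrl.get_image(n);cv2.imwrite(f"pics/{n}0.png",i["pixels"][:,:,::-1]);print(n,i["fx"],i["fy"],i["cx"],i["cy"],[k for k in i],np.round(i["pose"],4).tolist())
E
```

```text
pics
{'clock': 0.0, 'qpos': array([-0.06581781,  0.62935094,  0.03843295,  1.51838764, -0.02700316,
        0.99627655, -0.01998889]), 'qd': array([-1.93859893e-04, -2.08447501e-03, -1.00294246e-03,  1.87659125e-03,
        7.54248890e-05,  1.31090674e-04,  1.12789190e-03]), 'tau': array([-1.11932164e-03, -5.63405585e+01,  1.22606792e+00, -1.93450052e+01,
        1.09587883e-02,  1.05136272e-02, -8.84369996e-06]), 'eef_pos': array([6.49328360e+02, 4.58894066e-02, 2.08179557e+02]), 'tool_rot': array([-3.13968797e+00,  1.77542952e-05,  1.57083038e+00]), 'force': array([ 0.18349538, -0.78711395, -0.37886278]), 'torque': array([-0.04021106, -0.00494518, -0.02100434]), 'gripper_force': 0.0, 'width': 85.50083499713527}
scene 375.2929513914369 375.2929513914369 260.6764853289992 200.61123160483385 ['pixels', 'fx', 'fy', 'cx', 'cy', 'pose'] [[0.7942, -0.4552, 0.4024, 1000.4909], [0.6074, 0.5788, -0.5441, -539.5767], [0.0148, 0.6766, 0.7362, 831.8949], [0.0, 0.0, 0.0, 1.0]]
side 366.4738900176659 366.4738900176659 262.3874840446924 187.5723967097653 ['pixels', 'fx', 'fy', 'cx', 'cy', 'pose'] [[-0.9928, 0.0712, -0.0959, 485.8335], [-0.1192, -0.6402, 0.7589, 705.0123], [-0.0073, 0.7649, 0.6441, 675.8998], [0.0, 0.0, 0.0, 1.0]]
```

View pics/scene0.png

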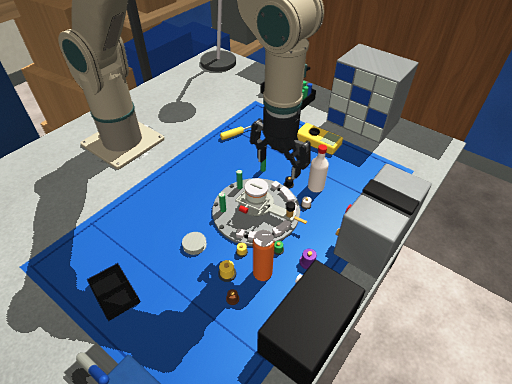

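View pics/side0.png

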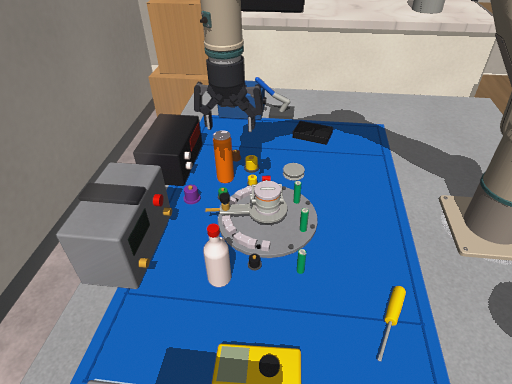

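The scene view shows the jig at about (256,208), red roller (243,209), black knob (290,208) and pointer tip (305,220). Candidates for the yellow post are the small yellow one by the ring (242,249) and a big yellow one (227,270). Brown (232,297) and purple (309,256) are to be left alone, as are green (279,247) and white (306,202). I choose the small one and check it in an enlarged crop.

Run:
```python
import cv2,numpy as np
a=cv2.imread("pics/scene0.png")[165:315,200:340];b=cv2.imread("pics/side0.png")[155:285,185:325]
a=cv2.resize(a,None,fx=4,fy=4,interpolation=2)[:600,:400*2][:, :]
b=cv2.resize(b,None,fx=4,fy=4,interpolation=2)
def g(c,x0,y0):
    for k in range(0,c.shape[1],40): cv2.putText(c,str(x0+k//4),(k,8),0,.3,(255,255,255),1);cv2.line(c,(k,10),(k,14),(255,255,255),1)
    for k in range(20,c.shape[0],40): cv2.putText(c,str(y0+k//4),(0,k+3),0,.3,(255,255,255),1);cv2.line(c,(20,k),(24,k),(255,255,255),1)
g(a,200,165);g(b,185,155)
cv2.imwrite("pics/c1.png",a);cv2.imwrite("pics/c2.png",b)
```

```text
(no output)
```

View pics/c1.png

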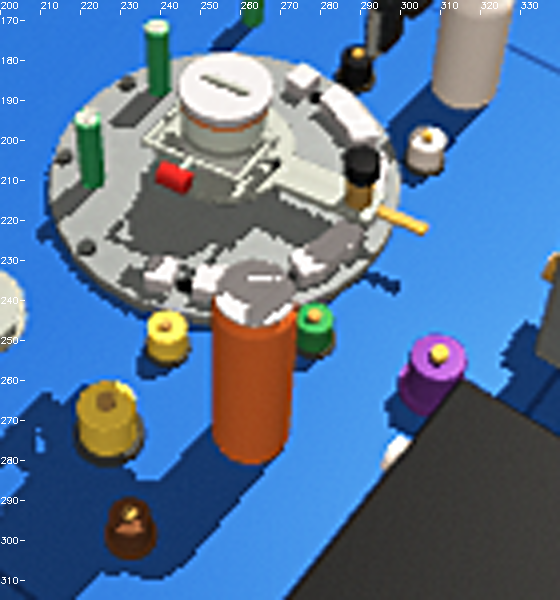

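View pics/c2.png

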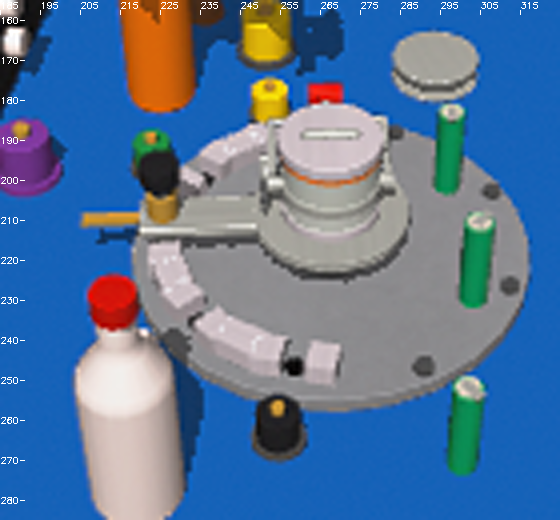

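The crops show the small yellow post beside the ring at scene (241,247) and side (252,177). The big yellow one is off the ring, so the choice stands. Now fit the jig pose.

```bash
cat > h.py <<'E'
from cell import ctrl
import numpy as np,cv2
from scipy.optimize import least_squares
K={"scene":(375.293,260.676,200.611),"side":(366.474,262.387,187.572)}
P={"scene":np.array([[0.7942,-0.4552,0.4024,1000.4909],[0.6074,0.5788,-0.5441,-539.5767],[0.0148,0.6766,0.7362,831.8949],[0,0,0,1]]),
"side":np.array([[-0.9928,0.0712,-0.0959,485.8335],[-0.1192,-0.6402,0.7589,705.0123],[-0.0073,0.7649,0.6441,675.8998],[0,0,0,1]])}
def proj(n,p):
    f,cx,cy=K[n];c=P[n][:3,:3].T@(np.array(p)-P[n][:3,3]);return np.array([cx+f*c[0]/-c[2],cy-f*c[1]/-c[2]])
def onz(n,u,z):
    f,cx,cy=K[n];d=P[n][:3,:3]@np.array([(u[0]-cx)/f,-(u[1]-cy)/f,-1]);o=P[n][:3,3];return o+d*(z-o[2])/d[2]
E
python3 - <<'E'
from h import *
def pol(r,deg,z):a=np.radians(deg);return(r*np.cos(a),r*np.sin(a),z)
O=[("scene",(241.3,246.7),pol(150,-76,30)),("scene",(278.5,243.8),pol(150,-38,30)),("scene",(306.8,198.5),pol(150,38,30)),("scene",(289.3,178.5),pol(150,76,30)),
("scene",(256.5,186),(0,0,108)),("scene",(290.5,203),(105,0,86)),("scene",(243.3,209.7),(0,-71,78)),("scene",(307,222),(156,0,38)),
("side",(252.5,177),pol(150,-76,30)),("side",(222.8,189.5),pol(150,-38,30)),("side",(254.3,257),pol(150,76,30)),("side",(268,188.5),(0,0,108)),("side",(224.5,194.5),(105,0,86)),("side",(205.5,209.8),(156,0,38)),("side",(266.3,178),(0,-71,78))]
def w(q,x):
    c,s=np.cos(x[2]),np.sin(x[2]);return(x[0]+c*q[0]-s*q[1],x[1]+s*q[0]+c*q[1],q[2])
F=lambda x:np.concatenate([proj(n,w(q,x))-u for n,u,q in O])
r=least_squares(F,[500,0,0],loss="soft_l1");print(r.x,np.degrees(r.x[2]));print(F(r.x).reshape(-1,2).round(1).tolist())
for n in P:
    j=[i for i,o in enumerate(O) if o[0]==n];G=lambda x:F(x).reshape(-1,2)[j].ravel();print(n,least_squares(G,r.x,loss="soft_l1").x)
for nm,q in dict(roller=(0,-71,78),shut=(0,19,136),knob=(105,0,77),ky=pol(105,-76,77),yel=pol(150,-76,30)).items():print(nm,np.round(w(q,r.x),1))
for n,u,z,t in[("scene",(252,280),0,"can base"),("side",(227.5,266),25,"")]:print(t,onz(n,u,z))
print("can top",onz("scene",(264,236),150)," bottle cap",onz("side",(213,225),160))
print("cells",onz("scene",(239,170),77),onz("scene",(222,194.5),77))
E
```

```text
[5.59151313e+02 3.41673274e+01 1.56733043e-01] 8.980141871073448
[[-0.2, -1.7], [-0.3, -0.9], [-0.3, -0.4], [-0.3, -0.9], [-0.5, -1.2], [-0.3, 1.1], [-0.2, -0.6], [-1.2, 0.6], [-0.6, -1.1], [-0.6, -0.7], [-0.4, -0.6], [-0.9, -1.1], [-0.4, 1.1], [-0.3, 0.7], [-0.5, 0.7]]
scene [5.61280681e+02 3.26091546e+01 1.63409413e-01]
side [5.57759732e+02 3.50050789e+01 1.51241529e-01]
roller [570.2 -36.   78. ]
shut [556.2  52.9 136. ]
knob [662.9  50.6  77. ]
ky [600.1 -62.5  77. ]
yel [ 617.7 -103.9   30. ]
can base [ 693.64472463 -154.09473372    0.        ]
 [627.10552006 212.62683983  25.        ]
can top [ 700.03190998 -117.67045336  150.        ]  bottle cap [644.93102935 220.43036944 160.        ]
cells [463.10534503  76.223068    77.        ] [489.76203711 -29.60609641  77.        ]
```

```bash
python3 -m handwheel '[[[0,0,-4.5],[-0.0057,-0.021,0.012],0.45],[[0,0,-4.5],[-0.0057,-0.021,0.012],0.45],[[0,0,0],[-0.0057,-0.021,0.012],0.45],[[0,0,0],[-0.0057,-0.021,0.012],0.45],[[0,0,0],[0,0,0],0.45]]'
python3 -m handwheel '[[[0,0,0],[0,0,0],0.45],[[0,0,0],[0,0,0],0.45]]'
cat >> h.py <<'E'
X=(559.15,34.17,np.radians(8.98))
def jig(p,x=X):
    c,s=np.cos(x[2]),np.sin(x[2]);d=np.array(p[:2])-x[:2];return np.array([c*d[0]+s*d[1],-s*d[0]+c*d[1],p[2]])
def st():
    s=ctrl.read_state();print("t",round(s["clock"],2),"pos",s["eef_pos"].round(1),"jig",jig(s["eef_pos"]).round(1),"rpy",np.degrees(s["tool_rot"]).round(1),"F",s["force"].round(1),"w",round(s["width"],1),"gf",round(s["gripper_force"],1));return s
def shot(n,f):
    i=ctrl.get_image(n);cv2.imwrite(f"pics/{f}.png",i["pixels"][:,:,::-1]);return i
def wproj(i,s,p):
    from scipy.spatial.transform import Rotation as R
    T=np.eye(4);T[:3,:3]=R.from_euler("xyz",s["tool_rot"]).as_matrix();T[:3,3]=s["eef_pos"];C=T@i["T_tool_cam"]
    c=C[:3,:3].T@(np.array(p)-C[:3,3]);return np.array([i["cx"]+i["fx"]*c[0]/-c[2],i["cy"]-i["fy"]*c[1]/-c[2]])
def wor(q,x=X):
    c,s=np.cos(x[2]),np.sin(x[2]);return(x[0]+c*q[0]-s*q[1],x[1]+s*q[0]+c*q[1],q[2])
E
python3 - <<'E'
from h import *
s=st();i=shot("wrist","w1")
for q in [(0,-71,78),(-11,-71,86),(11,-71,86),(0,0,108),(105,0,86)]:print(q,wproj(i,s,wor(q)).round(1))
b=i["pixels"].astype(int);m=(b[:,:,0]>120)&(b[:,:,1]<60)&(b[:,:,2]<60);y,x=np.nonzero(m);print(len(x),x.mean(),y.mean(),x.min(),x.max(),y.min(),y.max())
E
```

```text
clock: 0.52
eef_pos: [562.0, -33.5, 158.4]
tool_rot: [-3.131, -0.0, 1.725]
force: [-1.4, 0.5, -0.3]
width: 46.8
gripper_force: 0.0
clock: 0.68
eef_pos: [569.8, -30.5, 161.4]
tool_rot: [3.14, -0.0, 1.728]
force: [0.7, 0.1, 0.0]
width: 46.8
gripper_force: 0.0
t 0.68 pos [569.8 -30.5 161.4] jig [  0.5 -65.5 161.4] rpy [179.9  -0.   99. ] F [0.7 0.1 0. ] w 46.8 gf 0.0
(0, -71, 78) [252.5 199.7]
(-11, -71, 86) [238.6 202.5]
(11, -71, 86) [266.3 202.4]
(0, 0, 108) [252.4 110.2]
(105, 0, 86) [394.7 110.1]
555 273.5765765765766 218.72972972972974 240 437 191 365
```

View pics/w1.png

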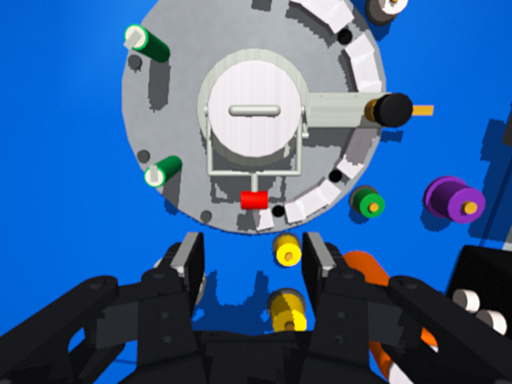

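The wrist view puts the roller at (254,200) and the lid at (254,110), both within 2 mm of the fit. Descend and pinch.

```bash
python3 -m handwheel '[[[0,0,0],[-0.006,0.001,0.025],0.45],[[0,0,0],[0,0,0.03],0.45],[[0,0,0],[0,0,0.025],0.45],[[0,0,0],[0,0,0.015],0.45],[[0,0,0],[0,0,0],0.45]]' >/dev/null
python3 -m handwheel '[[[0,0,0],[0,0,0],0.45],[[0,0,0],[0,0,0],0.6],[[0,0,0],[0,0,0],0.9],[[0,0,0],[0,0,0],1],[[0,0,0],[0,0,0],1]]' >/dev/null
python3 -m handwheel '[[[0,0,0],[0,0,0],1],[[0,0,0],[0,0,0],1],[[0,0,0],[0,0,0],1]]'
python3 - <<'E'
from h import *
s=st();a=shot("wrist","w2");shot("side","s2")
v=cv2.resize(cv2.imread("pics/s2.png")[120:260,180:330],None,fx=3.5,fy=3.5);v=v[:384]
w=cv2.imread("pics/w2.png")[:, 100:400];n=min(384,v.shape[0]);cv2.imwrite("pics/m2.png",np.hstack([w[:n],v[:n,:500]]))
E
```

```text
clock: 1.82
eef_pos: [570.9, -36.6, 66.4]
tool_rot: [3.141, 0.0, 1.728]
force: [-0.3, 0.4, -0.1]
width: -0.2
gripper_force: 0.0
t 1.82 pos [570.9 -36.6  66.4] jig [  0.5 -71.8  66.4] rpy [180.   0.  99.] F [-0.3  0.4 -0.1] w -0.2 gf 0.0
```

View pics/m2.png

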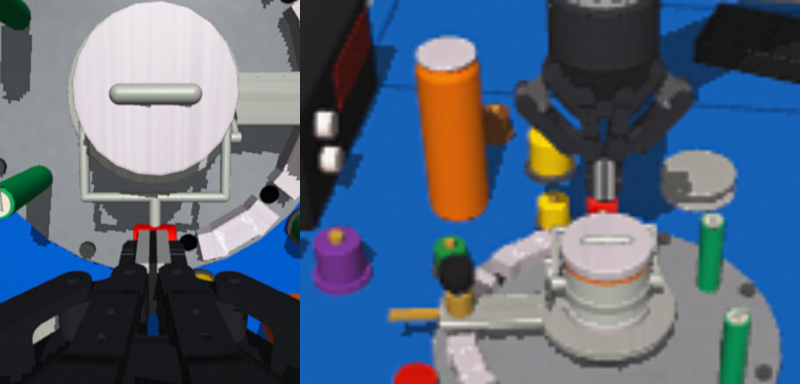

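The fingers shut to zero and the roller (wrist crop about (155,235)) is not between them. I need to find where it sits relative to the tips.

```bash
python3 - <<'E'
from h import *
s=st();i=ctrl.get_image("wrist")
print(np.round(i["T_tool_cam"],3).tolist(),i["fx"],i["cx"],i["cy"])
for q in [(0.5,-71,78),(0.5,-71,86),(-10.5,-71,86),(11.5,-71,86),(0.5,-63,78),(0.5,-49,74),(0,0,108),(.5,-71.8,66.4)]:print(q,wproj(i,s,wor(q)).round(1))
b=i["pixels"].astype(int);m=(b[:,:,0]>120)&(b[:,:,1]<60)&(b[:,:,2]<60);m[300:]=0;m[:,300:]=0;y,x=np.nonzero(m);print(len(x),x.min(),x.max(),y.min(),y.max())
E
python3 - <<'E'
import cv2
w=cv2.imread("pics/w2.png")[190:290,180:330];cv2.imwrite("pics/z2.png",cv2.resize(w,None,fx=4,fy=4,interpolation=2))
E
```

```text
t 1.92 pos [570.8 -36.6  66.2] jig [  0.4 -71.7  66.2] rpy [180.  -0.  99.] F [ 0.9 -1.3  0.3] w -0.1 gf 0.0
[[-0.001, 0.966, 0.259, 65.869], [1.0, 0.001, 0.001, -0.301], [0.001, 0.259, -0.966, -164.889], [0.0, 0.0, 0.0, 1.0]] 314.826859475203 252.60423279232137 194.10537816147843
(0.5, -71, 78) [253.6 238.6]
(0.5, -71, 86) [253.6 244.9]
(-10.5, -71, 86) [231.5 244.9]
(11.5, -71, 86) [275.7 244.9]
(0.5, -63, 78) [253.6 224.2]
(0.5, -49, 74) [253.6 196. ]
(0, 0, 108) [252.5  93.4]
(0.5, -71.8, 66.4) [253.5 231.7]
335 234 276 224 240
```

View pics/z2.png

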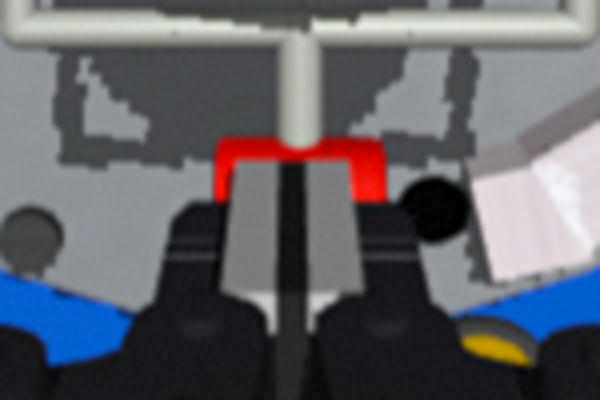

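Run:
```python
from h import *
for q in [(0.5,-71,78),(.5,-71.7,66.2),(.5,-71.7,86),(.5,-64,86),(.5,-82,66),(.5,-63,78),(.5,-71,70)]:print(q,proj("side",wor(q)).round(1),proj("scene",wor(q)).round(1))
shot("scene","sc3")
a=cv2.imread("pics/s2.png")[150:200,240:300];b=cv2.imread("pics/sc3.png")[175:235,215:275]
a=cv2.resize(a,(480,400),interpolation=2);b=cv2.resize(b,(300,300),interpolation=2);c=np.zeros((400,790,3),np.uint8);c[:,:480]=a;c[:300,490:]=b;cv2.imwrite("pics/z3.png",c)
```

```text
(0.5, -71, 78) [265.6 178.7] [243.2 209.2]
(0.5, -71.7, 66.2) [265.6 182.1] [243.2 212.3]
(0.5, -71.7, 86) [265.6 176.2] [243.1 207.4]
(0.5, -64, 86) [265.7 178. ] [244.5 205.5]
(0.5, -82, 66) [265.4 179.7] [241.3 214.9]
(0.5, -63, 78) [265.7 180.7] [244.8 207.2]
(0.5, -71, 70) [265.6 181.1] [243.3 211.2]
```

View pics/z3.png

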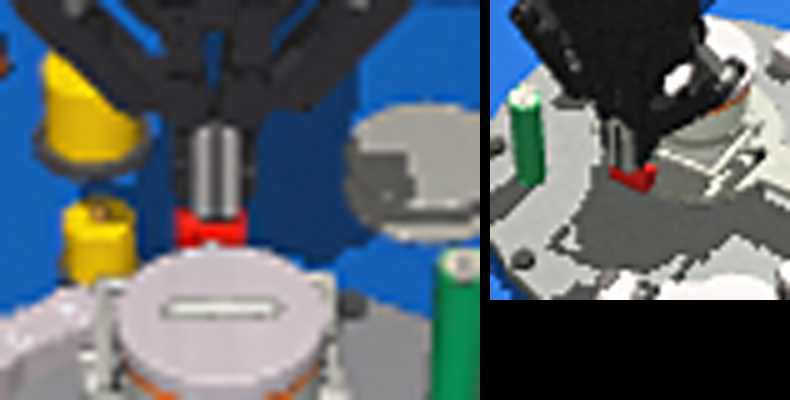

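```bash
python3 -m handwheel '[[[0,0,0],[0,0,-0.01],1],[[0,0,0],[0,0,-0.01],1],[[0,0,0],[0,0,0],1],[[0,0,0],[0,0,0],1]]' >/dev/null
python3 - <<'E'
from h import *
old=cv2.imread("pics/s2.png")[:,:,::-1]
s=st();i=ctrl.get_image("side")["pixels"]
w=ctrl.get_image("wrist")["pixels"];ow=cv2.imread("pics/w2.png")[:,:,::-1]
for z in(66.2,76,86,96,106):print(z,proj("side",wor((.5,-71.7,z))).round(1))
for r in range(160,186):print(r,old[r,264:270].tolist()[::2],i[r,264:270].tolist()[::2])
print("wrist")
for r in range(215,250,2):print(r,ow[r,[240,246,262]].tolist(),w[r,[240,246,262]].tolist())
E
```

```text
t 2.35 pos [571.7 -36.7  87.3] jig [  1.3 -71.9  87.3] rpy [179.9   0.   99. ] F [-0.3  0.5 -0.3] w 0.1 gf 0.0
66.2 [265.6 182.1]
76 [265.6 179.2]
86 [265.6 176.2]
96 [265.6 173.1]
106 [265.6 170. ]
160 [[35, 33, 34], [18, 46, 82], [44, 43, 44]] [[165, 161, 160], [42, 39, 41], [162, 159, 157]]
161 [[46, 46, 49], [34, 42, 57], [43, 43, 45]] [[166, 162, 161], [41, 39, 41], [160, 157, 155]]
162 [[47, 47, 52], [43, 40, 43], [48, 46, 50]] [[165, 162, 160], [41, 40, 41], [160, 156, 155]]
163 [[45, 45, 49], [32, 32, 32], [47, 46, 50]] [[166, 162, 161], [41, 39, 40], [160, 156, 155]]
164 [[45, 45, 49], [28, 28, 28], [45, 44, 49]] [[165, 162, 160], [39, 38, 39], [160, 155, 155]]
165 [[44, 43, 47], [79, 78, 78], [48, 48, 50]] [[165, 161, 160], [49, 47, 48], [163, 159, 157]]
166 [[84, 82, 83], [104, 101, 101], [173, 169, 168]] [[165, 161, 159], [49, 46, 47], [158, 154, 153]]
167 [[114, 112, 110], [94, 91, 91], [164, 160, 158]] [[165, 161, 160], [48, 46, 46], [159, 155, 153]]
168 [[118, 115, 116], [92, 90, 90], [162, 158, 157]] [[166, 161, 159], [50, 47, 48], [161, 156, 154]]
169 [[111, 109, 110
[... 2793 characters left out ...]
 [[127, 127, 126], [127, 128, 127], [127, 127, 127]]
239 [[124, 124, 124], [124, 125, 124], [125, 125, 123]] [[130, 131, 130], [129, 130, 129], [126, 127, 128]]
241 [[124, 125, 124], [124, 124, 122], [122, 121, 122]] [[129, 129, 128], [128, 129, 127], [124, 127, 125]]
243 [[125, 124, 124], [123, 123, 122], [122, 122, 122]] [[128, 127, 126], [125, 129, 126], [126, 128, 127]]
245 [[123, 125, 123], [123, 122, 122], [122, 124, 122]] [[129, 129, 129], [130, 130, 129], [128, 129, 129]]
247 [[124, 125, 123], [126, 126, 125], [125, 124, 123]] [[127, 128, 127], [127, 127, 126], [128, 128, 128]]
249 [[124, 123, 124], [124, 125, 124], [123, 123, 123]] [[127, 127, 126], [128, 128, 127], [127, 128, 128]]
```

The measurement shows the true finger tips about 20–25 mm above the reported TCP, since the side view puts the tip at row 170 where the TCP would be at row 176. So the fingers shut just above the roller. Open and go deeper.

```bash
python3 -m handwheel '[[[0,0,0],[0,0,0],0.45],[[0,0,0],[0,0,0],0.45],[[0,0,0],[0,0,0],0.45],[[0,0,0],[0,0,0],0.45],[[0,0,0],[0,0,0],0.45]]' >/dev/null
python3 -m handwheel '[[[0,0,0],[0,0,0.016],0.45],[[0,0,0],[0,0,0.014],0.45],[[0,0,0],[0,0,0.014],0.45],[[0,0,0],[0,0,0],0.45],[[0,0,0],[0,0,0],0.45]]'
python3 -m handwheel '[[[0,0,0],[0,0,0],1],[[0,0,0],[0,0,0],1],[[0,0,0],[0,0,0],1],[[0,0,0],[0,0,0],1],[[0,0,0],[0,0,0],1]]' 
python3 -c "
from h import *;st()"
```

```text
clock: 3.28
eef_pos: [570.2, -36.6, 41.6]
tool_rot: [-3.14, -0.0, 1.728]
force: [0.2, 0.1, 0.9]
width: 46.9
gripper_force: 0.0
clock: 3.7
eef_pos: [571.8, -36.6, 43.2]
tool_rot: [3.139, 0.0, 1.728]
force: [-0.6, -0.6, 5.5]
width: 20.7
gripper_force: 58.9
t 3.7 pos [571.8 -36.6  43.2] jig [  1.5 -71.9  43.2] rpy [179.9   0.   99. ] F [-0.6 -0.6  5.5] w 20.7 gf 58.9
```

The roller is pinched (opening 20.7 mm, grip 59 N). Swing it along its 72 mm arc.

```bash
python3 -m handwheel '[[[0,0,0],[0.0024,0,-0.0097],1],[[0,0,0],[0.0038,0,-0.0094],1],[[0,0,0],[0.005,0,-0.0087],1],[[0,0,0],[0,0,0],1],[[0,0,0],[0,0,0],1]]' 
python3 -c "
from h import *;st()"
```

```text
clock: 4.12
eef_pos: [569.3, -24.8, 70.4]
tool_rot: [3.14, -0.0, 1.729]
force: [3.0, 1.2, -6.6]
width: 20.8
gripper_force: 59.5
t 4.12 pos [569.3 -24.8  70.4] jig [  0.8 -59.8  70.4] rpy [179.9  -0.   99. ] F [ 3.   1.2 -6.6] w 20.8 gf 59.5
```

```bash
python3 -m handwheel '[[[0,0,0],[0.0062,0,-0.0079],1],[[0,0,0],[0.0072,0,-0.007],1],[[0,0,0],[0.0081,0,-0.0059],1],[[0,0,0],[0,0,0],1],[[0,0,0],[0,0,0],1]]' >/dev/null
python3 -c "
from h import *;st()"
python3 -m handwheel '[[[0,0,0],[0.0089,0,-0.0047],1],[[0,0,0],[0.0095,0,-0.0034],1],[[0,0,0],[0.0098,0,-0.0021],1],[[0,0,0],[0,0,0],1],[[0,0,0],[0,0,0],1]]' >/dev/null
python3 -c "
from h import *;st()"
```

```text
t 4.53 pos [566.3  -4.7  90.8] jig [  1.  -39.5  90.8] rpy [179.9   0.   99. ] F [ 4.9 -2.1 -7.9] w 19.8 gf 59.2
t 4.95 pos [562.5  22.  101.5] jig [  1.4 -12.5 101.5] rpy [1.799e+02 1.000e-01 9.900e+01] F [ 5.5 -3.  -2. ] w 20.2 gf 58.7
```

```bash
python3 -m handwheel '[[[0,0,0],[0.01,0,-0.0007],1],[[0,0,0],[0.01,0,0.0007],1],[[0,0,0],[0.0086,0,0.0018],1],[[0,0,0],[0.001,0,0.0005],1],[[0,0,0],[0,0,0],1]]' >/dev/null
python3 -c "
from h import *;st();i=shot('scene','sc4')
b=i['pixels'].astype(int);m=(b[:,:,0]>120)&(b[:,:,1]<60)&(b[:,:,2]<60);m[:150]=0;m[230:]=0;m[:,:200]=0;m[:,300:]=0;y,x=np.nonzero(m);print(len(x),x.mean(),y.mean(),proj('scene',wor((0.5,19,136))))"
```

```text
t 5.37 pos [558.   52.7 100.3] jig [  1.7  18.5 100.3] rpy [179.8   0.   99. ] F [ 2.5 -1.2  8.7] w 19.6 gf 58.3
35 256.48571428571427 175.11428571428573 [259.62604002 173.14068398]
```

```bash
python3 -m handwheel '[[[0,0,0],[0,0,0],0.5],[[0,0,0],[0,0,0],0.45],[[0,0,0],[0,0,0],0.45],[[0,0,0],[0,0,0],0.45],[[0,0,0],[0,0,-0.01],0.45]]' >/dev/null
python3 -m handwheel '[[[0,0,0],[0,0,-0.02],0.45],[[0,0,0],[0,0,-0.025],0.45],[[0,0,0],[-0.009,0.034,-0.005],0.45],[[0,0,0],[-0.009,0.034,0],0.45],[[0,0,0],[0,0.035,0],0.45]]' >/dev/null
python3 -m handwheel '[[[0,0,0],[0,0,0],0.45],[[0,0,0],[0,0,0],0.45]]' >/dev/null
python3 - <<'E'
from h import *
s=st();i=shot("wrist","w5");a=cv2.imread("pics/w5.png")
for q in [(105,0,86),(0,19,136),(0,0,108)]:print(wproj(i,s,wor(q)).round(1))
shot("scene","sc5");b=cv2.resize(cv2.imread("pics/sc5.png")[150:260,200:272],None,fx=3.49,fy=3.49);cv2.imwrite("pics/m5.png",np.hstack([a,b[:384]])[:, :800]) if b.shape[0]>=384 else cv2.imwrite("pics/m5.png",np.hstack([a[:b.shape[0]],b]))
E
```

```text
t 6.42 pos [662.   51.5 158.4] jig [104.3   1.1 158.4] rpy [-180.   -0.   99.] F [-0.7  0.4  0.5] w 47.0 gf 0.0
[254.1 198.2]
[ 83.6 190.6]
[107.6 206.6]
```

View pics/m5.png

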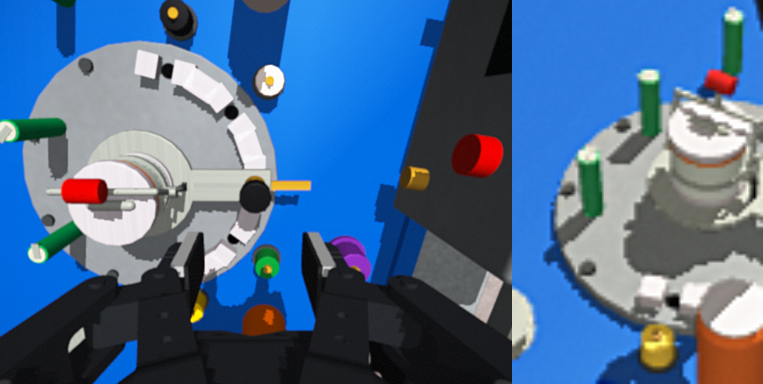

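The wrist view shows the roller at (84,190), matching the shut position, and the knob at (255,195) as predicted. The bail is shut, so descend on the knob.

```bash
python3 -m handwheel '[[[0,0,0],[0,0.001,0.03],0.45],[[0,0,0],[0,0,0.03],0.45],[[0,0,0],[0,0,0.03],0.45],[[0,0,0],[0,0,0.025],0.45],[[0,0,0],[0,0,0],0.45]]' >/dev/null
python3 -c "
from h import *;st()"
python3 -m handwheel '[[[0,0,0],[0,0,0],0.7],[[0,0,0],[0,0,0],1],[[0,0,0],[0,0,0],1],[[0,0,0],[0,0,0],1],[[0,0,0],[0,0,0],1]]'  >/dev/null
python3 -m handwheel '[[[0,0,0],[0,0,0],1],[[0,0,0],[0,0,0],1]]'  >/dev/null
python3 -c "
from h import *;st()"
```

```text
t 6.93 pos [656.3  50.9  38.8] jig [98.6  1.4 38.8] rpy [-179.4   -0.    99. ] F [-0.6  0.3  0.2] w 46.9 gf 0.0
t 7.52 pos [664.3  51.7  45. ] jig [106.5   0.9  45. ] rpy [179.7  -0.   99. ] F [ 5.1  0.1 -2.4] w 23.2 gf 59.1
```

```bash
python3 -m handwheel '[[[0,0,0],[0,0,-0.005],1],[[0,0,0],[0,0,-0.005],1],[[0,0,0],[0,0,-0.005],1],[[0,0,0],[0,0,0],1],[[0,0,0],[0,0,0],1]]'  >/dev/null
python3 -m handwheel '[[[0,0,0],[0,0,0],1],[[0,0,0],[0,0,0],1]]'  >/dev/null
python3 - <<'E'
from h import *
s=st();i=ctrl.get_image("side")["pixels"].astype(int);o=cv2.imread("pics/side0.png")[:,:,::-1].astype(int)
for z in(53,62,68,77,83):print(z,proj("side",wor((105,0,z))).round(1))
for r in range(184,214):print(r,o[r,[222,225,228]].tolist(),i[r,[222,225,228]].tolist())
E
```

```text
t 8.1 pos [664.2  51.6  59.1] jig [106.4   0.9  59.1] rpy [179.8   0.   99. ] F [ 7.2  0.6 -7.9] w 23.1 gf 59.2
53 [225.1 205.5]
62 [224.8 202.9]
68 [224.6 201.1]
77 [224.3 198.4]
83 [224.2 196.5]
184 [[18, 99, 188], [21, 98, 187], [21, 99, 187]] [[17, 100, 190], [16, 54, 98], [35, 51, 74]]
185 [[20, 97, 186], [20, 98, 185], [21, 98, 184]] [[18, 97, 183], [18, 54, 99], [30, 52, 84]]
186 [[19, 95, 191], [21, 96, 188], [21, 99, 185]] [[20, 98, 189], [17, 55, 100], [27, 52, 84]]
187 [[19, 134, 105], [24, 105, 166], [24, 99, 185]] [[21, 75, 69], [19, 62, 91], [39, 51, 72]]
188 [[219, 153, 57], [33, 139, 74], [20, 97, 186]] [[76, 57, 33], [35, 45, 43], [58, 66, 83]]
189 [[206, 145, 52], [30, 144, 62], [23, 98, 189]] [[40, 34, 35], [35, 33, 35], [57, 55, 55]]
190 [[192, 130, 49], [31, 146, 66], [21, 98, 192]] [[34, 31, 34], [36, 34, 37], [47, 44, 45]]
191 [[60, 147, 67], [32, 150, 67], [19, 100, 196]] [[35, 35, 36], [33, 33, 34], [46, 44, 45]]
192 [[30, 146, 66], [37, 99, 54], [19, 62, 120]] [[34, 33, 35], [37, 35, 38], [47, 45, 47]]
193 [[37, 48, 40], [36, 37, 36], [27, 51, 92]] [[35, 35,
[... 1295 characters left out ...]
 51], [128, 95, 38]] [[144, 106, 36], [171, 129, 51], [127, 94, 37]]
208 [[140, 101, 33], [173, 129, 50], [130, 97, 39]] [[140, 100, 31], [172, 129, 50], [129, 97, 38]]
209 [[149, 128, 93], [173, 129, 48], [135, 102, 51]] [[148, 127, 91], [172, 128, 47], [135, 103, 51]]
210 [[168, 165, 157], [173, 124, 37], [160, 151, 135]] [[167, 165, 158], [172, 124, 43], [165, 165, 160]]
211 [[165, 164, 158], [155, 153, 148], [157, 157, 151]] [[151, 150, 144], [156, 154, 150], [159, 159, 153]]
212 [[242, 240, 234], [239, 239, 234], [219, 216, 207]] [[240, 239, 232], [229, 228, 221], [214, 211, 203]]
213 [[156, 153, 146], [155, 153, 146], [149, 147, 140]] [[152, 150, 142], [148, 147, 140], [146, 144, 136]]
```

Knob lifted about 14 mm with about 8 N pull. First a small turn, to learn how turn and shift combine.

```bash
python3 -m handwheel '[[[0,0,4],[-0.0073,0,0],1],[[0,0,4],[-0.0073,0,0],1],[[0,0,0],[0,0,0],1],[[0,0,0],[0,0,0],1],[[0,0,0],[0,0,0],1]]'  >/dev/null
cat >> h.py <<'E'
def pol():
    s=st();j=jig(s["eef_pos"]);print("r",np.hypot(j[0],j[1]).round(2),"ang",np.degrees(np.arctan2(j[1],j[0])).round(2),"yaw-rel",round(float(np.degrees(s["tool_rot"][2]-X[2]))-90,2))
    from scipy.spatial.transform import Rotation as R
    print("F tool",R.from_euler("xyz",s["tool_rot"]).as_matrix().T@s["force"])
E
python3 -c "
from h import *;pol()"
```

```text
t 8.57 pos [665.6  36.7  59. ] jig [105.5 -14.1  59. ] rpy [179.8  -0.   91. ] F [ 5.6 -0.1 -7.8] w 23.6 gf 59.3
r 106.49 ang -7.61 yaw-rel -8.01
F tool [-0.20981524  5.58930533  7.81669808]
```

```bash
python3 -m handwheel '[[[0,0,5.5],[-0.0101,0,0],1],[[0,0,5.5],[-0.0101,0,0],1],[[0,0,5.5],[-0.0101,0,0],1],[[0,0,5.5],[-0.0101,0,0],1],[[0,0,0],[0,0,0],1]]'  >/dev/null
python3 -m handwheel '[[[0,0,0],[0,0,0],1],[[0,0,0],[0,0,0],1]]'  >/dev/null
python3 -c "
from h import *;pol()"
```

```text
t 9.15 pos [659.1  -2.6  58.6] jig [ 93.  -51.9  58.6] rpy [180.   -0.   69.2] F [ 3.2 -0.7 -7.2] w 23.3 gf 59.3
r 106.47 ang -29.18 yaw-rel -29.8
F tool [0.53605051 3.25366945 7.17120036]
```

```bash
python3 -m handwheel '[[[0,0,5.78],[-0.0107,0,0],1],[[0,0,5.78],[-0.0107,0,0],1],[[0,0,5.78],[-0.0107,0,0],1],[[0,0,5.78],[-0.0107,0,0],1],[[0,0,0],[0,0,0],1]]'  >/dev/null
python3 -m handwheel '[[[0,0,0],[0,0,0],1]]'  >/dev/null
python3 -c "
from h import *;pol()"
python3 -m handwheel '[[[0,0,5.78],[-0.0107,0,0],1],[[0,0,5.78],[-0.0107,0,0],1],[[0,0,5.78],[-0.0107,0,0],1],[[0,0,5.78],[-0.0107,0,0],1],[[0,0,0],[0,0,0],1]]'  >/dev/null
python3 -m handwheel '[[[0,0,0],[0,0,0],1],[[0,0,0],[0,0,0],1]]'  >/dev/null
python3 -c "
from h import *;pol()"
```

```text
t 9.65 pos [636.8 -38.3  58.2] jig [ 65.4 -83.7  58.2] rpy [-179.8    0.    46.1] F [ 0.5  2.  -7.9] w 23.6 gf 59.5
r 106.22 ang -52.01 yaw-rel -52.84
F tool [ 1.8049934  -1.04892162  7.91356369]
t 10.23 pos [602.7 -62.3  58. ] jig [  28.  -102.1   58. ] rpy [-1.797e+02  1.000e-01  2.310e+01] F [-1.1  5.3 -6.7] w 23.2 gf 59.6
r 105.82 ang -74.67 yaw-rel -75.85
F tool [ 1.06155447 -5.26454995  6.77096225]
```

```bash
python3 -m handwheel '[[[0,0,0],[-0.001,0,0],1],[[0,0,0],[0,0,0.002],1],[[0,0,0],[0,0,0.002],1],[[0,0,0],[0,0,0.002],1],[[0,0,0],[0,0,0],1]]'  >/dev/null
python3 -m handwheel '[[[0,0,0],[0,0,0],1],[[0,0,0],[0,0,0],1]]'  >/dev/null
python3 -c "
from h import *;pol();shot('side','s6');shot('scene','sc6')
a=cv2.resize(cv2.imread('pics/s6.png')[150:230,220:290],(490,560),interpolation=2);b=cv2.resize(cv2.imread('pics/sc6.png')[195:275,215:259],(308,560),interpolation=2);cv2.imwrite('pics/m6.png',np.hstack([a,b]))
for n in P: print(n,proj(n,wor((150*np.cos(1.3265),-150*np.sin(1.3265),30))),proj(n,wor((156*np.cos(1.3265),-156*np.sin(1.3265),38))))"
```

```text
t 10.82 pos [602.4 -62.4  52.2] jig [  27.6 -102.2   52.2] rpy [-1.797e+02  1.000e-01  2.310e+01] F [-0.9  5.7 -5.4] w 23.3 gf 59.8
r 105.84 ang -74.87 yaw-rel -75.87
F tool [ 1.43998746 -5.60315509  5.47210649]
scene [241.07261479 245.03204542] [240.34235014 245.03786119]
side [251.91882699 175.89323165] [251.30455868 172.42988608]
```

View pics/m6.png

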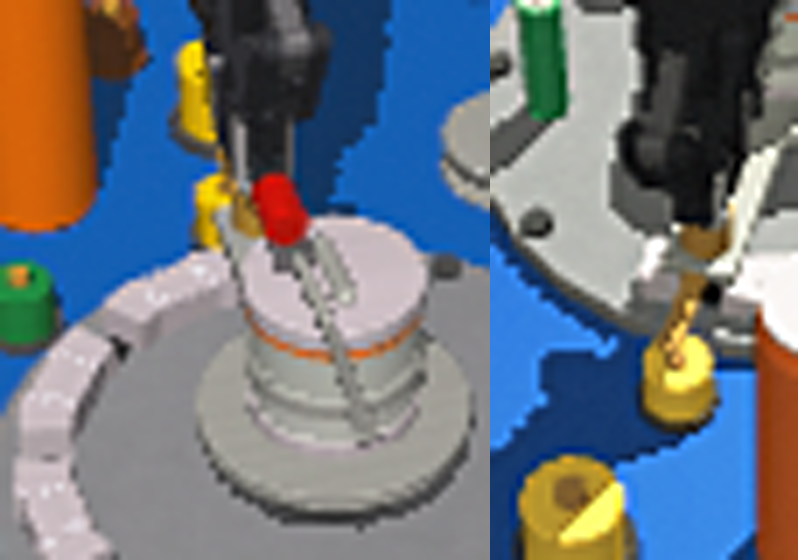

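The pointer stands over the small yellow post (scene crop (675,350)). The downward pull persists at about 7 mm lift, so the pin has entered the slot. Lower the rest.

```bash
python3 -m handwheel '[[[0,0,0],[0,0,0.002],1],[[0,0,0],[0,0,0.002],1],[[0,0,0],[0,0,0.002],1],[[0,0,0],[0,0,0],1],[[0,0,0],[0,0,0],1]]'  >/dev/null
python3 -m handwheel '[[[0,0,0],[0,0,0],1]]'  >/dev/null
python3 -c "
from h import *;pol()"
```

```text
t 11.42 pos [602.5 -62.4  46.4] jig [  27.7 -102.2   46.4] rpy [-179.7    0.    23.1] F [-1.7  5.8 -3.9] w 23.4 gf 59.9
r 105.86 ang -74.81 yaw-rel -75.86
F tool [ 0.72937068 -6.00548075  3.96599045]
```

```bash
python3 -m handwheel '[[[0,0,0],[0,0,0.001],1],[[0,0,0],[0,0,0],0.7],[[0,0,0],[0,0,0],0.45],[[0,0,0],[0,0,0],0.45],[[0,0,0],[0,0,0],0.45]]'  >/dev/null
python3 -m handwheel '[[[0,0,0],[0,0,0],0.45],[[0,0,0],[0,0,-0.02],0.45],[[0,0,0],[0,0,-0.03],0.45],[[0,0,0],[0,0,-0.04],0.45],[[0,0,0],[0,0,-0.04],0.45]]'  >/dev/null
python3 -m handwheel '[[[0,0,0],[0,0,0],0.45],[[0,0,0],[0,0,0],0.45]]'  >/dev/null
python3 - <<'E'
from h import *
s=st();i=shot("wrist","w7");a=cv2.imread("pics/w7.png")
x=(X[0],X[1],X[2]-1.3265)
for q in [(105,0,86),(105,0,97),(0,19,136),(150,0,38)]:print(q,wproj(i,s,wor(q,x)).round(1),proj("side",wor(q,x)).round(1))
shot("side","s7");b=cv2.resize(cv2.imread("pics/s7.png")[145:225,225:285],(288,384),interpolation=2);cv2.imwrite("pics/m7.png",np.hstack([a,b]))
E
```

```text
t 12.42 pos [605.2 -67.  178.8] jig [  29.7 -107.2  178.8] rpy [179.8  -0.3  22.8] F [ 0.5 -0.1 -1.2] w 46.9 gf 0.0
(105, 0, 86) [245.6 193.4] [255.7 169.4]
(105, 0, 97) [245.4 196.8] [255.6 166.1]
(0, 19, 136) [ 89.  185.6] [259.3 179.8]
(150, 0, 38) [291.7 181.1] [251.8 173.7]
```

View pics/m7.png

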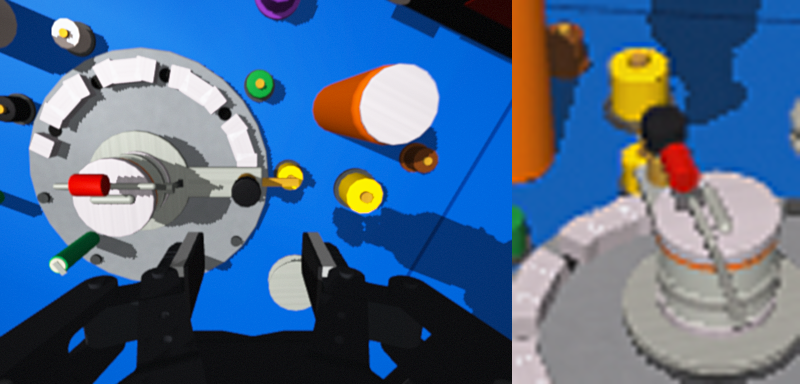

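The wrist view shows the pointer over the yellow stud (290,175), the knob at (246,190) and the roller at (90,185), still shut. In the side view the knob's black blob spans about rows 167–176. A numeric check of its height, then hand in.

Run:
```python
from h import *
i=ctrl.get_image("side")["pixels"].astype(int);o=cv2.imread("pics/side0.png")[:,:,::-1].astype(int)
x=(X[0],X[1],X[2]-1.3265)
for nm,im,r,c,p in(("start",o,(186,208),(216,233),wor((105,0,77))),("now",i,(160,182),(246,264),wor((105,0,77),x))):
    m=(im[r[0]:r[1],c[0]:c[1]].max(2)<60);y,xx=np.nonzero(m);u=proj("side",p);print(nm,len(y),"dx,dy",xx.mean()+c[0]-u[0],y.mean()+r[0]-u[1],"rows",y.min()+r[0]-u[1],y.max()+r[0]-u[1])
st()
```

```text
start 93 dx,dy -0.2117862418018035 -0.5365859045527088 rows -5.375295581972068 4.624704418027932
now 69 dx,dy 0.12151390654096872 -0.9320390616435077 rows -5.0769665978753835 3.9230334021246165
t 12.57 pos [602.1 -66.  174.6] jig [  26.8 -105.6  174.6] rpy [-1.799e+02  1.000e-01  2.280e+01] F [-0.1  0.2 -0.4] w 46.8 gf 0.0
```

```bash
python3 -c "
from cell import ctrl;print(ctrl.finish_job())"
```

```text
the job is handed in; nothing more can be done
None
```

I shut the bail first, then turned the turret so the pointer stands over the small yellow post and let the plunger drop home (knob height in the side view agrees to about 1 mm); I let go, touched nothing else that I know of, and handed it in at about 12.6 s, with no verdict returned.

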